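Pack the nesting pastry cutters into their tin

TASK

Put the set of three coloured pastry cutters away in their red tin: stand the small yellow one in the middle of the tin's base, then lower the green one round it, then the blue one round both, so that all three stand nested and flat on the base's floor, and last put the red cover over them so that it too sits flat inside the base's rim. Leave the two bare steel cutters standing where they are.

Things in the scene. Friction and masses are not known exactly. Their poses are not given: they have to be found in the camera images.
- cutter_small: ring-shaped plastic pastry cutter, open at both ends, standing upright on the counter, yellow, the smallest of the set, outer diameter 26 mm, inner diameter 21 mm, height 45 mm, 30 g or so. Origin: centre of its underside; z up along its axis
- cutter_medium: ring-shaped plastic pastry cutter, open at both ends, standing upright on the counter, green, the middle one, outer diameter 44 mm, inner diameter 39 mm, height 45 mm, 45 g or so. Origin: centre of its underside; z up along its axis
- cutter_large: ring-shaped plastic pastry cutter, open at both ends, standing upright on the counter, blue, the largest, outer diameter 62 mm, inner diameter 57 mm, height 45 mm, 60 g or so. Origin: centre of its underside; z up along its axis
- tin_cover: round red tin cover, standing mouth down on the counter: outer diameter 81 mm, inner diameter 75 mm, flat top at 54 mm above its lower rim, inside 50 mm deep; on the middle of the top a black round knob to hold it by, 22 mm in diameter and 28 mm tall (from 54 to 82 mm above the lower rim); about 140 g. Origin: centre of the lower rim; z up through the knob
- tin_base: shallow round red tin base, fixed to the counter: outer diameter 101 mm, flat floor 93 mm in diameter lying 5 mm above the counter, surrounded by a 4 mm thick rim whose top is 10 mm above the counter. Origin: centre of its underside, on the counter, so that the floor is at +5 mm; z up
- steel_cutter_a: bare steel ring-shaped pastry cutter that does not belong to this set (to be left where it stands), outer diameter 34 mm, inner 29 mm, height 45 mm. Origin: centre of its underside; z up
- steel_cutter_b: bare steel ring-shaped pastry cutter that does not belong to this set (to be left where it stands), outer diameter 54 mm, inner 49 mm, height 45 mm. Origin: centre of its underside; z up
Mind the look-alikes: they are no part of the job. Leave any orange look-alike of the cutter_large alone.

How it is judged:
On the way, in this order (a step that is already met when the one before it is completed fails the run):
1. the yellow cutter stands in the middle of the base, flat and let go (horizontal distance between cutter_small and tin_base below 0.022 m and z of cutter_small in the frame of tin_base between 0.002 and 0.008 m and angle between cutter_small's own z axis and vertical below 0.08 rad and linear speed of cutter_small below 0.02 m/s and contact force between the fingers and cutter_small below 0.2 N), for 0.2 s.
2. the green cutter stands round the yellow one on the base, flat and let go (horizontal distance between cutter_medium and tin_base below 0.022 m and z of cutter_medium in the frame of tin_base between 0.002 and 0.008 m and angle between cutter_medium's own z axis and vertical below 0.08 rad and horizontal distance between cutter_medium and cutter_small below 0.009 m and linear speed of cutter_medium below 0.02 m/s and contact force between the fingers and cutter_medium below 0.2 N), for 0.2 s.
3. the blue cutter stands round the green one on the base, flat and let go (horizontal distance between cutter_large and tin_base below 0.018 m and z of cutter_large in the frame of tin_base between 0.002 and 0.008 m and angle between cutter_large's own z axis and vertical below 0.08 rad and horizontal distance between cutter_large and cutter_medium below 0.009 m and linear speed of cutter_large below 0.02 m/s and contact force between the fingers and cutter_large below 0.2 N), for 0.2 s.
At the end, for the whole second after the job is handed in: Cutters and cover rest released on the base's floor (undersides 5 mm above the base's origin, within 3 mm; tilt under 0.08 rad), each round the one before (axes within 9 mm); distance from the base's centre: yellow and green within 22 mm, blue 18 mm, cover 9 mm (all of step 1 and all of step 2 and all of step 3 and horizontal distance between tin_cover and tin_base below 0.009 m and z of tin_cover in the frame of tin_base between 0.002 and 0.008 m and angle between tin_cover's own z axis and vertical below 0.08 rad and horizontal distance between tin_cover and cutter_large below 0.009 m and linear speed of tin_cover below 0.02 m/s and contact force between the fingers and tin_cover below 0.2 N); the robot touches nothing.
It fails at once if a steel cutter is shifted by more than 15 mm or knocked over (distance of any of steel_cutter_a, steel_cutter_b from where it was at the start of the episode above 0.015 m or angle between any of steel_cutter_a, steel_cutter_b's own z axis and vertical above 0.3 rad).
It also fails if it takes over 120 s, if anything falls off the work surface, if the arm or the gripper's body presses on something with over 40 N, if the wrist force passes 120 N, or if a joint passes its speed limit or range.

ROBOT

A 6-joint arm with a two-finger parallel gripper is mounted at the origin on the work surface. World frame = base frame: x ahead of the robot, y to its left, z up, the work surface at z = 0. Lengths are in m, angles in rad, forces in N, time in s.
With the tool pointing down it reaches from about 0.375 to 0.9 m from the base axis. Payload 3.1 kg.
Tool frame: the origin (TCP) lies at the very end of the fingers, on their centre line; the grasp point (between the pads) lies 19 mm behind it; z points along the fingers, y is the line along which they close (so a half turn about z gives the same grasp; the last joint's range is limited). The gripper opens to 85 mm and grips with 20 to 120 N. Pads are 22 mm wide; open, the fingers measure 114 mm over their backs; the gripper's body (76 mm by 85 mm) begins 54 mm behind the grasp point. The pads swing forward as they close: fully open they stand 13 mm farther back than shut.
Start: joints at [0.948, 0.527, 1.433, -0, 1.181, -0.178], TCP at [0.269, 0.564, 0.231] pointing down, gripper open.
Joint ranges: [-3.08, 3.08], [-0.75, 2.2], [0.22, 2.44], [-1.43, 4.57], [0, 2.65], [-2.85, 2.85]. Speed limits (rad/s): [2.79, 2.79, 3.14, 3.14, 3.14, 3.14].

INTERFACE

Orientations are given as a unit quaternion [x, y, z, w].
In Python, from station import sense, snapshot, camera_params, sign_off gives the robot as it stands.
- The arm moves only by the shell command python3 -m handwheel 'ROWS' [OPENING] [FORCE]. ROWS is JSON, a list that holds one entry, the list of rows, each a list of 4 numbers: the shift along the tool's x, y, z in units of 25 mm (1.0 is 25 mm), then the turn about the tool's z in units of 6 degrees (1.0 is 6 degrees). A call has 1 to 20 rows; each row shifts and turns the commanded pose from where the row before left it, along the tool's axes as they then stand; what a row does not reach is not made up. A row lasts 1/8 s, in which the tool goes at most 62.5 mm and 10.7 degrees, less where a joint would pass 70% of its speed; a pose out of reach is approached as far as the arm can. A call is refused whole if a number of a shift passes 1 or a number of a turn 1, either way. A call with a gripper value outside its range is refused whole. OPENING is the finger opening in mm, from 0 to 85.4, set as the call begins (- or left out, the last holds). The fingers move at their own pace and stop on an object; FORCE is the grip in N (left out, the last holds). Time passes only in rows, so rows that do not move let the fingers close. It gives the time, the measured TCP pose, the force, the opening and the grip force at its end, in the units of the state.
- sense(): the state, without advancing time (a new reading comes with each control period).
- snapshot(name): name is "side" or "top" or "wrist"; returns (picture, depth): 420x560x3 uint8, red, green, blue; 420x560 float32, m along the optical axis (not along the pixel's ray), 0 where there is no reading.
- camera_params(name): a dict with "mtx" (3x3 intrinsics, pixels), "extrinsics" (4x4, takes a point from camera to world coordinates); the wrist camera has in their place "hand_eye" (4x4, takes a point from camera to tool coordinates, whose origin is the TCP and whose axes are the flange's). Camera axes: x right, y up, looking along -z (the intrinsics and any distortion apply to the point x, -y, -z); pixel columns grow to the right and rows downward; lengths in m; the calibration is good to about 2 mm. A picture is of the moment at which its call begins: read the wrist's pose just before it. camera_params takes no time and is no camera call.
- sign_off(): hands the job in; it is judged then, once.
The state is a dict: "t": time; "q": joint angles; "qd": joint speeds; "tau": joint torques, N m; "tcp_pos": TCP position; "tool_rot": TCP orientation; "force": force on the tool from outside, world axes, zero at the start; "ft_torque": the same for the moment, N m; "finger_gap": opening from 0.0 (shut) to 1.0 (fully open); "gripper_force": force on a finger pad.
Only numpy, scipy, OpenCV 4.12 (cv2) and the standard library are available. Lean on these libraries where they do the work, as an engineer would, in place of code of your own. Each camera call takes 0.05 s, during which the arm holds its last target. There are 200 camera calls.

## Working session

There is one attempt and no reset: what is moved stays moved. The work goes in short steps, Python scripts to look and compute and a shell command to move; the robot and the scene stay as the last step left them, time stands still between calls to the robot, and variables do not carry over. Pictures are saved under pics/ and viewed, at most 14 in all, crops included, and the job is handed in when it is done.

```bash
ls; mkdir -p pics
python3 - <<'E'
from station import *
import cv2,numpy as np
s=sense();print(s)
for n in("top","side"):
    p,d=snapshot(n);cv2.imwrite(f"pics/{n}0.png",p[:,:,::-1]);np.savez(f"{n}0.npz",p=p,d=d);print(n,camera_params(n))
print(camera_params("wrist"))
E
```

```text
pics
{'t': 0.0, 'q': array([ 9.47492128e-01,  5.28465777e-01,  1.43391029e+00,  6.84915211e-06,
        1.18139612e+00, -1.78457602e-01]), 'qd': array([-1.98592232e-03,  1.58993349e-03,  2.95927634e-03, -5.95611215e-05,
       -4.06308091e-05,  6.37588105e-04]), 'tau': array([ 9.78269927e-04, -4.42343903e+01, -1.78025883e+01, -1.75150003e-04,
        8.41709058e-03,  1.80407693e-05]), 'tcp_pos': array([0.2684709 , 0.56360458, 0.23033132]), 'tool_rot': array([ 2.20595011e-01,  9.75364882e-01, -1.00213269e-03, -4.28175344e-04]), 'force': array([-0.39649691,  0.86836185, -0.52295298]), 'ft_torque': array([ 0.05315593, -0.00997094, -0.01415668]), 'gripper_force': 0.0, 'finger_gap': 0.9992950352832684}
top {'mtx': array([[390.07366705,   0.        , 278.13064588],
       [  0.        , 390.07366705, 213.79326937],
       [  0.        ,   0.        ,   1.        ]]), 'extrinsics': array([[-0.00279073,  0.99617777, -0.08730441,  0.42005831],
       [-0.99989575, -0.00154298,  0.01435621,  0.00873915],
       [ 0.01416663,  0.08733537,  0.99607823,  0.95482513],
       [ 0.        ,  0.     
[... 278 characters left out ...]
      [-0.21742444,  0.55701595, -0.80153593, -0.67906669],
       [ 0.01548558,  0.82304606,  0.56776349,  0.49292338],
       [ 0.        ,  0.        ,  0.        ,  1.        ]])}
{'mtx': array([[314.73172203,   0.        , 286.94820309],
       [  0.        , 314.73172203, 206.75283088],
       [  0.        ,   0.        ,   1.        ]]), 'hand_eye': array([[ 7.04375221e-04,  9.61535782e-01,  2.74678802e-01,
         7.00301009e-02],
       [ 9.99999056e-01, -3.53267600e-04, -1.32771483e-03,
         9.90597990e-04],
       [-1.17961019e-03,  2.74679478e-01, -9.61535123e-01,
        -1.42187233e-01],
       [ 0.00000000e+00,  0.00000000e+00,  0.00000000e+00,
         1.00000000e+00]])}
```

View pics/top0.png

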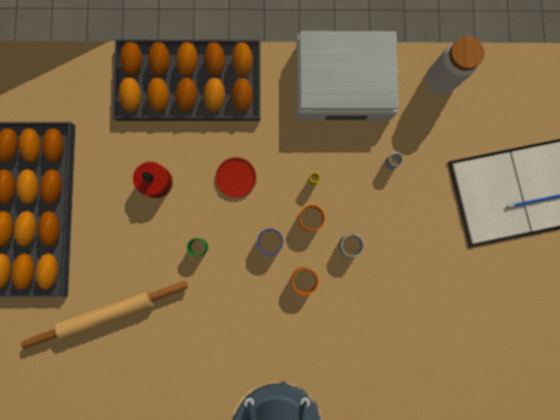

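View pics/side0.png

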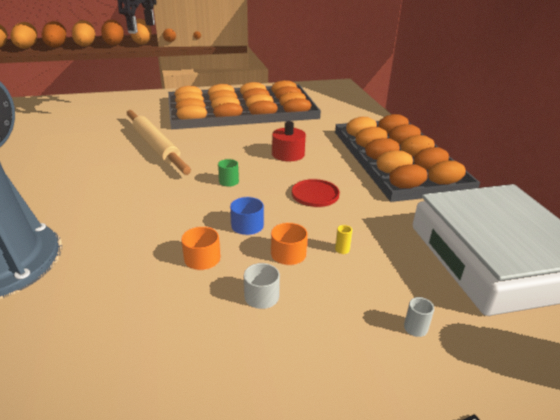

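Top view: base at (236,178), cover at (152,180), yellow at (314,178), green at (197,247), blue at (270,242). The orange look-alikes are at (311,217) and (305,281), the steel cutters at (395,160) and (351,245). The side view agrees. Next I'll turn these into positions.

```bash
cat > h.py <<'E'
from station import *
import cv2,numpy as np
from scipy.optimize import least_squares
from scipy.spatial.transform import Rotation as R
def T_of(n):
    c=camera_params(n)
    if n!="wrist": return c["mtx"],c["extrinsics"]
    s=sense();T=np.eye(4);T[:3,:3]=R.from_quat(s["tool_rot"]).as_matrix();T[:3,3]=s["tcp_pos"]
    return c["mtx"],T@c["hand_eye"]
def shot(n):
    K,T=T_of(n);p,d=snapshot(n);return p,d,K,T
def cloud(d,K,T):
    v,u=np.mgrid[:d.shape[0],:d.shape[1]]
    P=np.stack([(u-K[0,2])/K[0,0]*d,-(v-K[1,2])/K[1,1]*d,-d,np.ones_like(d)],-1)
    return (P@T.T)[...,:3]
def ray(uv,K,T,z):
    uv=np.asarray(uv,float);r=np.c_[(uv[:,0]-K[0,2])/K[0,0],-(uv[:,1]-K[1,2])/K[1,1],-np.ones(len(uv))]@T[:3,:3].T
    return T[:3,3]+r*((z-T[2,3])/r[:,2])[:,None]
HUE={"yellow":[(22,35)],"green":[(45,80)],"blue":[(105,130)],"red":[(0,4),(172,180)],"orange":[(5,13)]}
def mask(p,c):
    h=cv2.cvtColor(p,cv2.COLOR_RGB2HSV);m=np.zeros(p.shape[:2],bool)
    for a,b in HUE[c]: m|=(h[...,0]>=a)&(h[...,0]<=b)
    return m&(h[...,1]>(130 if c!="yellow" else 200))&(h[...,2]>50)
def circ(P,r):
    f=lambda x:np.hypot(P[:,0]-x[0],P[:,1]-x[1])-r
    return least_squares(f,P[:,:2].mean(0),loss="soft_l1",f_scale=.002).x
def rows(x,y,z,yaw=90.):
    "shift in tool units to world target with the tool's y at heading yaw, from the pose now"
    s=sense();M=R.from_quat(s["tool_rot"]).as_matrix();d=M.T@(np.array([x,y,z])-s["tcp_pos"])/.025
    now=np.degrees(np.arctan2(M[1,1],M[0,1]));print("units",d.round(2),"turn",round((now-yaw)/6,2),"now",s["tcp_pos"].round(4),round(now,1))
E
python3 - <<'E'
from h import *
for n in("top","side"):
    K,T=T_of(n);f=np.load(n+"0.npz");p,d=f["p"],f["d"];C=cloud(d,K,T)
    for c in("yellow","green","blue","red","orange"):
        m=mask(p,c).astype(np.uint8);k,l,st,ce=cv2.connectedComponentsWithStats(m)
        for i in range(1,k):
            if st[i,4]<25: continue
            P=C[l==i];x,y=np.median(P[:,:2],0)
            if not(.3<x<.8 and abs(y)<.5): continue
            print(n,c,ce[i].round(),st[i,4],"mid",((P.min(0)+P.max(0))/2).round(3),"size",np.ptp(P,0).round(3),"ztop",np.percentile(P[:,2],95).round(3))
E
```

```text
top yellow [314. 178.] 68 mid [ 0.51  -0.047  0.477] size [0.179 0.111 0.956] ztop 0.046
top green [191. 248.] 67 mid [0.422 0.196 0.024] size [0.043 0.034 0.048] ztop 0.047
top green [204. 246.] 45 mid [0.424 0.174 0.023] size [0.035 0.018 0.047] ztop 0.045
top red [235. 178.] 981 mid [0.53  0.078 0.477] size [0.22  0.138 0.955] ztop 0.008
top red [151. 179.] 791 mid [0.519 0.17  0.484] size [0.199 0.323 0.941] ztop 0.057
top orange [242.  96.] 171 mid [0.635 0.061 0.477] size [0.431 0.104 0.955] ztop 0.049
top orange [181. 104.] 57 mid [0.768 0.231 0.028] size [0.032 0.039 0.057] ztop 0.052
top orange [237. 174.] 294 mid [0.532 0.08  0.475] size [0.224 0.143 0.959] ztop 0.012
top orange [154. 181.] 255 mid [0.528 0.182 0.475] size [0.216 0.346 0.959] ztop 0.055
side green [223. 164.] 38 mid [0.418 0.204 0.034] size [0.014 0.008 0.017] ztop 0.041
side green [233. 175.] 124 mid [0.434 0.181 0.023] size [0.02  0.036 0.041] ztop 0.043
side blue [248. 216.] 741 mid [ 0.4   -0.317  0.247] size [0.132 0.724 0.491] ztop 0.044
side red [289. 144.] 873 mid [ 0.479 -0.173  0.247] size [0.29  1.011 0.491] ztop 0.054
side red [315. 192.] 993 mid [ 0.489 -0.266  0.247] size [0.311 0.826 0.491] ztop 0.009
side orange [282. 149.] 104 mid [ 0.479 -0.108  0.245] size [0.291 1.142 0.495] ztop 0.053
side orange [181. 163.] 98 mid [ 0.325 -0.195  0.255] size [0.038 0.968 0.477] ztop 0.031
side orange [324. 183.] 48 mid [0.62  0.127 0.004] size [0.069 0.084 0.012] ztop 0.01
side orange [310. 199.] 78 mid [0.593 0.102 0.004] size [0.094 0.112 0.013] ztop 0.009
side orange [287. 243.] 1114 mid [ 0.439 -0.335  0.245] size [0.211 0.689 0.495] ztop 0.044
side orange [200. 248.] 1048 mid [ 0.348 -0.324  0.245] size [0.064 0.71  0.495] ztop 0.044
```

```bash
cat >> h.py <<'E'
def fit(P,c,zlo,zhi,r,win):
    "circle of mid-wall radius r on the points near c between the heights"
    for _ in range(3):
        Q=P[(np.hypot(P[:,0]-c[0],P[:,1]-c[1])<win)&(P[:,2]>zlo)&(P[:,2]<zhi)]
        if len(Q)<8: return None,len(Q)
        c=circ(Q,r)
    return c,len(Q)
OBJ={"yellow":(.035,.052,.0118,.025),"green":(.035,.052,.0208,.034),"blue":(.035,.052,.0298,.043),"steel_a":(.035,.052,.0158,.03),"steel_b":(.035,.052,.0258,.04),"orange1":(.035,.052,.03,.045),"orange2":(.035,.052,.03,.045)}
E
python3 - <<'E'
from h import *
px={"yellow":(314,178),"green":(197,247),"blue":(270,242),"steel_a":(395,160),"steel_b":(351,245),"orange1":(311,217),"orange2":(305,281)}
for n in("top","side"):
    K,T=T_of(n);f=np.load(n+"0.npz");p,d=f["p"],f["d"];C=cloud(d,K,T);P=C[d>.05]
    if n=="top": c0={k:ray([v],K,T,.04)[0,:2] for k,v in px.items()}
    for k,(a,b,r,w) in OBJ.items():
        c,m=fit(P,c0[k],a,b,r,w);print(n,k,c0[k].round(3),np.round(c,4) if c is not None else c,m)
    for k,(u,v),z,w,lo,hi in (("base",(236,178),.008,.06,.004,.013),("cover",(152,180),.055,.055,.045,.06),("knob",(148,177),.08,.03,.065,.09)):
        g=ray([(u,v)],*T_of("top"),z)[0]
        for _ in range(3):
            Q=P[(np.hypot(*(P[:,:2]-g[:2]).T)<w)&(P[:,2]>lo)&(P[:,2]<hi)]
            if len(Q): g=(Q.min(0)+Q.max(0))/2
        print(n,k,g.round(4),np.ptp(Q,0).round(3) if len(Q) else 0,len(Q))
E
```

```text
top yellow [ 0.586 -0.09 ] [ 0.588  -0.0915] 46
top green [0.423 0.185] [0.4242 0.1863] 85
top blue [0.434 0.015] [0.4367 0.0143] 102
top steel_a [ 0.629 -0.285] [ 0.6313 -0.2856] 78
top steel_b [ 0.427 -0.175] [ 0.427  -0.1775] 104
top orange1 [ 0.493 -0.082] [ 0.4925 -0.0837] 109
top orange2 [ 0.344 -0.066] [ 0.3454 -0.0664] 110
top base [0.5944 0.0982 0.0083] [0.099 0.098 0.009] 937
top cover [0.5839 0.2944 0.0523] [0.08  0.08  0.015] 862
top knob [0.5838 0.2934 0.0753] [0.021 0.021 0.02 ] 94
side yellow [ 0.586 -0.09 ] [ 0.5892 -0.0929] 148
side green [0.423 0.185] [0.4253 0.1858] 170
side blue [0.434 0.015] [0.4376 0.0135] 328
side steel_a [ 0.629 -0.285] [ 0.6321 -0.2873] 320
side steel_b [ 0.427 -0.175] [ 0.4281 -0.1793] 420
side orange1 [ 0.493 -0.082] [ 0.4936 -0.0852] 391
side orange2 [ 0.344 -0.066] [ 0.3463 -0.0678] 418
side base [0.596  0.0975 0.0077] [0.1   0.105 0.007] 709
side cover [0.5845 0.2915 0.0526] [0.079 0.081 0.015] 408
side knob [0.5854 0.2897 0.0739] [0.022 0.02  0.017] 82
```

```bash
python3 -m handwheel '[[[0,0,0,-0.85],[0,0,0,-0.85],[0,0,0,-0.85],[0,0,0,-0.85],[0,0,0,-0.85],[-0.5,-1,0,0],[-0.5,-1,0,0],[-0.5,-1,0,0],[-0.5,-1,0,0],[-0.5,-1,0,0],[-0.5,-1,0,0],[-0.5,-1,0,0],[-0.5,-1,0,0],[-0.5,-1,0,0],[-0.5,-1,0,0],[-0.5,-1,0,0],[-0.5,-1,0,0],[-0.5,-1,0,0],[-0.5,-1,0,0],[-0.5,-1,0,0]]]' 50 20
python3 -c "
from h import *
rows(.5885,-.092,.15)"
```

```text
t: 2.6
tcp_pos: [0.4565, 0.1883, 0.231]
tool_rot: [-0.0, 1.0, -0.0, -0.0]
force: [1.0, 0.6, 0.6]
finger_gap: 0.587
gripper_force: 0.0
units [ -5.28 -11.21   3.24] turn 0.0 now [0.4565 0.1883 0.231 ] 90.0
```

```bash
python3 -m handwheel '[[[-0.5,-1,0.3,0],[-0.5,-1,0.3,0],[-0.5,-1,0.3,0],[-0.5,-1,0.3,0],[-0.5,-1,0.3,0],[-0.5,-1,0.3,0],[-0.5,-1,0.3,0],[-0.5,-1,0.3,0],[-0.5,-1,0.3,0],[-0.5,-1,0.3,0],[-0.28,-1,0.24,0],[0,-0.21,0,0],[0,0,0,0]]]'
cat >> h.py <<'E'
def look(name,c,save=None):
    p,d,K,T=shot("wrist");P=cloud(d,K,T)[d>.05];a,b,r,w=OBJ[name]
    if save: cv2.imwrite(f"pics/{save}.png",p[:,:,::-1])
    print(name,*fit(P,np.array(c),a,b,r,w))
E
python3 -c "
from h import *
look('yellow',(.5885,-.092),'w1')
rows(.5885,-.092,.015)"
```

```text
t: 4.22
tcp_pos: [0.588, -0.091, 0.1502]
tool_rot: [0.0, 1.0, 0.0, -0.0]
force: [0.3, 0.2, 0.6]
finger_gap: 0.587
gripper_force: 0.0
yellow [ 0.58900323 -0.08963738] 405
units [-0.02 -0.06  5.42] turn 0.0 now [ 0.588  -0.0905  0.1504] 90.0
```

View pics/w1.png

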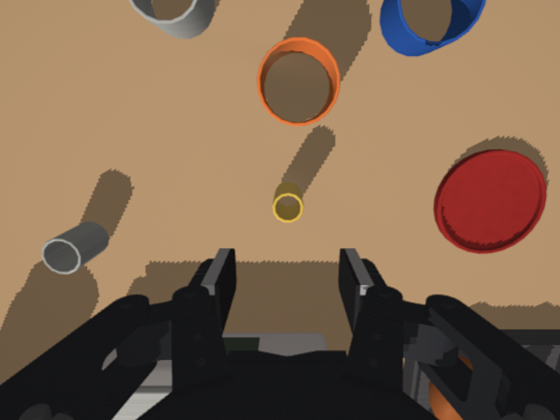

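The wrist picture shows the yellow cutter at (288,208), centred between the fingertips at columns 225 and 350. I'll descend and grip.

```bash
python3 -m handwheel '[[[-0.04,0.03,0.9,0],[0,0,1,0],[0,0,1,0],[0,0,1,0],[0,0,0.8,0],[0,0,0.5,0],[0,0,0.25,0],[0,0,0,0],[0,0,0,0]]]'
python3 -m handwheel '[[[0,0,0,0],[0,0,0,0],[0,0,0,0],[0,0,0,0],[0,0,0,0]]]' 15 20
```

```text
t: 5.4
tcp_pos: [0.5901, -0.0903, 0.0148]
tool_rot: [-0.0, 1.0, -0.0, 0.001]
force: [0.2, -0.3, 0.2]
finger_gap: 0.589
gripper_force: 0.0
t: 6.02
tcp_pos: [0.5899, -0.0904, 0.0147]
tool_rot: [-0.0, 1.0, -0.0, 0.0]
force: [-0.9, 0.1, 5.2]
finger_gap: 0.298
gripper_force: 19.9
```

```bash
python3 -m handwheel '[[[0,0,-0.3,0],[0,0,-0.8,0],[0,0,-1,0],[0,0,-1,0],[0,0.3,-1,0],[0,1,0,0],[0,1,0,0],[0,1,0,0],[0,1,0,0],[0,0.7,0,0],[0,0,0,0]]]'
cat >> h.py <<'E'
def base(save=None,n="wrist"):
    p,d,K,T=shot(n);C=cloud(d,K,T);P=C[(d>.05)&mask(p,"red")]
    if save: cv2.imwrite(f"pics/{save}.png",p[:,:,::-1])
    Q=P[(np.hypot(P[:,0]-.595,P[:,1]-.098)<.062)&(P[:,2]<.02)]
    g,rad=cv2.minEnclosingCircle((Q[:,:2]*1000).astype(np.float32));print("base",np.array(g).round(1),rad,len(Q),"bbox",Q.min(0).round(4),Q.max(0).round(4),"floor z",np.median(Q[:,2]).round(4))
E
python3 -c "
from h import *
base('w2'); print(sense()['finger_gap'],sense()['tcp_pos'])"
```

```text
t: 7.4
tcp_pos: [0.5895, 0.0358, 0.1171]
tool_rot: [-0.001, 1.0, -0.0, 0.0]
force: [0.4, -0.1, -0.7]
finger_gap: 0.299
gripper_force: 19.8
base [596.7 100.3] 50.37949752807617 10658 bbox [0.5464 0.0511 0.0023] [0.647  0.1503 0.0116] floor z 0.0048
0.2938583530222714 [0.58963693 0.03490284 0.11700855]
```

View pics/w2.png

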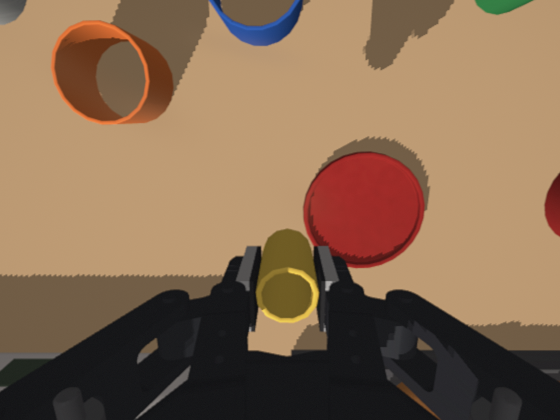

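The yellow cutter is held upright at about (288,280), and the base is fully visible at (364,209). I'll place the cutter in the base.

```bash
python3 -m handwheel '[[[-0.1,0.9,0,0],[-0.1,0.9,0,0],[-0.08,0.8,0,0],[0,0,0,0],[0,0,0.9,0],[0,0,1,0],[0,0,1,0],[0,0,0.5,0],[0,0,0.3,0],[0,0,0.15,0],[0,0,0,0],[0,0,0,0]]]'
python3 -m handwheel '[[[0,0,0,0],[0,0,0,0],[0,0,0,0],[0,0,0,0]]]' 45
```

```text
t: 8.95
tcp_pos: [0.597, 0.0998, 0.021]
tool_rot: [-0.0, 1.0, -0.0, 0.001]
force: [0.1, -0.2, -0.1]
finger_gap: 0.299
gripper_force: 19.8
t: 9.45
tcp_pos: [0.5965, 0.0998, 0.0204]
tool_rot: [-0.0, 1.0, -0.0, 0.0]
force: [-0.6, -0.1, 1.1]
finger_gap: 0.527
gripper_force: 0.0
```

```bash
python3 -m handwheel '[[[0,0,-0.5,0],[0,0,-1,0],[0,0,-1,0],[0,0,-1,0],[0,0,-1,0],[0.5,0.25,-0.5,0],[1,0.5,0,0],[1,0.5,0,0],[1,0.5,0,0],[1,0.5,0,0],[1,0.5,0,0],[1,0.5,0,0],[0.4,0.2,0,0],[0,0,0,0],[0,0,0,0]]]' 70
python3 -c "
from h import *
look('green',(.425,.186))
rows(.425,.186,.015)
base('w3')"
```

```text
t: 11.32
tcp_pos: [0.4252, 0.1859, 0.1455]
tool_rot: [0.0, 1.0, 0.0, 0.001]
force: [0.3, 0.1, 0.6]
finger_gap: 0.818
gripper_force: 0.0
green [0.42481649 0.18919504] 756
units [0.02 0.01 5.22] turn -0.0 now [0.4253 0.1857 0.1454] 90.0
base [577.4 120.7] 34.98459243774414 1685 bbox [0.5459 0.0932 0.0011] [0.6111 0.1509 0.0109] floor z 0.0048
```

View pics/w3.png

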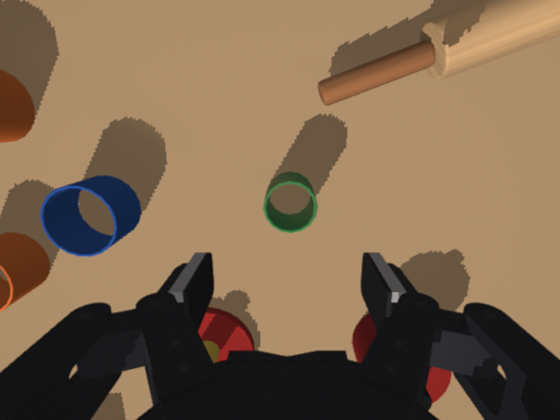

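Green is at (290,206), close to the finger midline at column 287. The base is partly hidden, with the yellow cutter just visible inside it. I'll descend and grip.

```bash
python3 -m handwheel '[[[0.02,0.1,0.9,0],[0,0,1,0],[0,0,1,0],[0,0,1,0],[0,0,0.8,0],[0,0,0.4,0],[0,0,0.2,0],[0,0,0,0],[0,0,0,0]]]'
python3 -m handwheel '[[[0,0,0,0],[0,0,0,0],[0,0,0,0],[0,0,0,0],[0,0,0,0]]]' 30 20
python3 -m handwheel '[[[0,0,-0.3,0],[0,0,-0.8,0],[0,0,-1,0],[0,0,-1,0],[0,0,-1,0],[-0.5,-0.25,-1,0],[-1,-0.5,-0.5,0],[-1,-0.5,0,0],[-1,-0.5,0,0],[-0.3,-0.15,0,0],[0,0,0,0],[0,0,0,0]]]'
cat >> h.py <<'E'
def nest(c,colour,save=None,zlo=.04,zhi=.056,r=.0118,win=.03):
    p,d,K,T=shot("wrist");m=(d>.05)&mask(p,colour);P=cloud(d,K,T)[m]
    if save: cv2.imwrite(f"pics/{save}.png",p[:,:,::-1])
    print("nest",colour,*fit(P,np.array(c),zlo,zhi,r,win))
E
python3 -c "
from h import *
base('w4')
nest((.597,.1),'yellow')
rows(.597,.1,.1)"
```

```text
t: 12.55
tcp_pos: [0.4239, 0.1885, 0.0134]
tool_rot: [-0.0, 1.0, 0.0, 0.001]
force: [0.0, -1.2, 0.7]
finger_gap: 0.819
gripper_force: 0.0
t: 13.18
tcp_pos: [0.4238, 0.1886, 0.0134]
tool_rot: [-0.0, 1.0, 0.0, 0.001]
force: [-0.3, -0.6, 6.6]
finger_gap: 0.511
gripper_force: 20.1
t: 14.68
tcp_pos: [0.5168, 0.1414, 0.1525]
tool_rot: [-0.0, 1.0, 0.0, -0.001]
force: [-0.1, -0.3, -0.4]
finger_gap: 0.507
gripper_force: 20.6
base [595.6 101.8] 50.13145065307617 2201 bbox [ 0.546   0.0517 -0.0018] [0.6158 0.1513 0.0115] floor z 0.0048
nest yellow None 0
units [-3.19 -1.66  2.1 ] turn 0.01 now [0.5172 0.1415 0.1527] 90.1
```

View pics/w4.png

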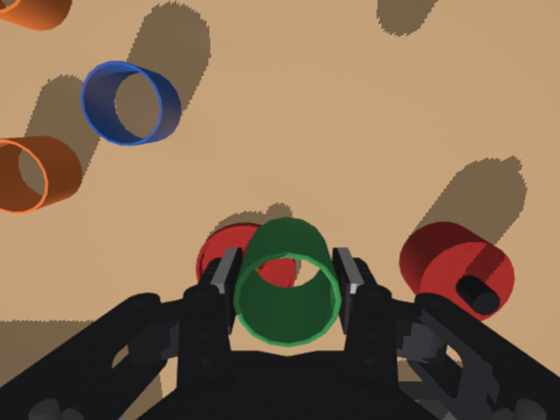

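The green cutter is held upright. Next I'll check its offset in the gripper and the yellow's place from the top camera.

```bash
cat >> h.py <<'E'
def held(colour,dz,r):
    "centre of a held ring's top rim relative to the TCP"
    p,d,K,T=shot("wrist");t=sense()["tcp_pos"];P=cloud(d,K,T)[(d>.05)&mask(p,colour)]
    print("held",colour,"zmax",(np.percentile(P[:,2],98)-t[2]).round(4));c,n=fit(P,t[:2],t[2]+dz-.008,t[2]+dz+.006,r,.045);print("offset",c-t[:2],n)
E
python3 -c "
from h import *
held('green',.0316,.0208)
base('t4','top')
p,d,K,T=shot('top');P=cloud(d,K,T)[(d>.05)];print(fit(P,np.array([.596,.1]),.04,.058,.0118,.025))
"
```

```text
held green zmax 0.0317
offset [0.00053572 0.00112771] 3301
base [592.9 100.1] 48.10874938964844 757 bbox [ 0.5464  0.0541 -0.0006] [0.6401 0.1383 0.0129] floor z 0.0048
(array([0.59493611, 0.09832575]), 47)
```

View pics/t4.png

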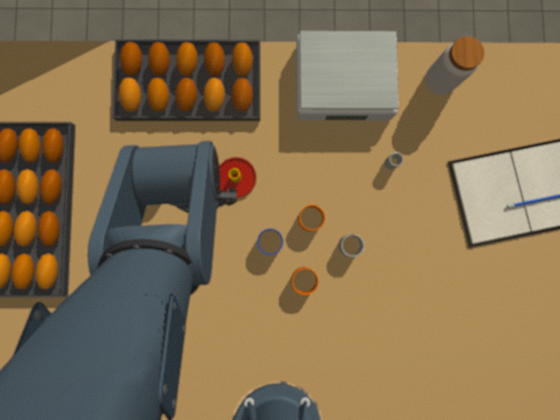

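The yellow cutter stands at the base's centre (235,174); by the numbers it is within 1 mm of it. I'll lower green around it.

```bash
python3 -m handwheel '[[[-0.8,-0.42,0,0],[-0.8,-0.42,0,0],[-0.8,-0.42,0,0],[-0.78,-0.42,0,0],[0,0,0,0],[0,0,0.9,0],[0,0,1,0],[0,0,0.5,0],[0,0,0,0]]]'
python3 -m handwheel '[[[0,0,0.5,0],[0,0,0.5,0],[0,0,0.5,0],[0,0,0.5,0],[0,0,0.5,0],[0,0,0.3,0],[0,0,0.15,0],[0,0,0,0],[0,0,0,0]]]'
```

```text
t: 16.05
tcp_pos: [0.5967, 0.0994, 0.092]
tool_rot: [-0.0, 1.0, 0.0, -0.001]
force: [-1.1, 0.1, 0.3]
finger_gap: 0.508
gripper_force: 20.6
t: 17.18
tcp_pos: [0.5983, 0.099, 0.0194]
tool_rot: [-0.0, 1.0, -0.0, 0.0]
force: [-0.8, 0.7, -0.3]
finger_gap: 0.508
gripper_force: 20.6
```

```bash
python3 -m handwheel '[[[0,0,0,0],[0,0,0,0],[0,0,0,0],[0,0,0,0]]]' 62
python3 -m handwheel '[[[0,0,-0.5,0],[0,0,-1,0],[0,0,-1,0],[0,0,-1,0],[0,0,-1,0],[0.5,-0.25,-0.7,0],[1,-0.5,0,0],[1,-0.5,0,0],[1,-0.5,0,0],[1,-0.5,0,0],[1,-0.5,0,0],[0.9,-0.5,0,0],[0,0,0,0],[0,0,0,0]]]' 85
python3 -c "
from h import *
look('blue',(.437,.016),'w5')
rows(.437,.0165,.012)
p,d,K,T=shot('top');P=cloud(d,K,T)[(d>.05)];print(fit(P[:],np.array([.596,.1]),.04,.058,.0118,.017),fit(P[:],np.array([.596,.1]),.04,.058,.0208,.034))"
```

```text
t: 17.68
tcp_pos: [0.598, 0.099, 0.0191]
tool_rot: [-0.0, 1.0, -0.0, 0.0]
force: [0.3, 0.2, 0.7]
finger_gap: 0.724
gripper_force: 0.0
t: 19.42
tcp_pos: [0.4394, 0.0176, 0.1498]
tool_rot: [0.0, 1.0, -0.0, 0.001]
force: [0.5, 0.5, -0.2]
finger_gap: 0.998
gripper_force: 0.0
blue [0.43715711 0.01677205] 1069
units [ 0.12 -0.05  5.5 ] turn 0.0 now [0.4396 0.0177 0.1496] 90.0
(array([0.59377972, 0.09865226]), 59) (array([0.59835616, 0.09712002]), 135)
```

View pics/w5.png

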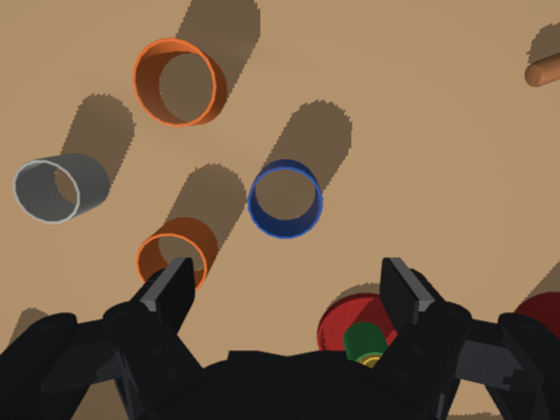

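Blue is at (285,200), between the fingers at columns 190 and 385. The orange one is at (175,255), near the left finger but about 29 mm clear. I'll descend and grip.

```bash
python3 -m handwheel '[[[0.1,-0.04,0.9,0],[0,0,1,0],[0,0,1,0],[0,0,1,0],[0,0,0.9,0],[0,0,0.5,0],[0,0,0.25,0],[0,0,0,0],[0,0,0,0]]]'
python3 -m handwheel '[[[0,0,0,0],[0,0,0,0],[0,0,0,0],[0,0,0,0],[0,0,0,0]]]' 45 20
python3 -m handwheel '[[[0,0,-0.3,0],[0,0,-0.8,0],[0,0,-1,0],[0,0,-1,0],[0,0,-1,0],[0,0,-1,0],[0,0,-0.9,0],[0,0,0,0]]]'
python3 -c "
from h import *
held('blue',.0345,.0298)
rows(.597,.1,.15)
p,d,K,T=shot('top')
C=cloud(d,K,T);m=(d>.05)
print(fit(C[m&mask(p,'yellow')],np.array([.596,.1]),.04,.058,.0118,.025),fit(C[m&mask(p,'green')],np.array([.596,.1]),.04,.058,.0208,.034))
cv2.imwrite('pics/t6.png',cv2.resize(p[110:250,170:360,::-1],None,fx=4,fy=4,interpolation=cv2.INTER_CUBIC))"
```

```text
t: 20.65
tcp_pos: [0.4359, 0.0167, 0.0108]
tool_rot: [-0.0, 1.0, -0.0, 0.001]
force: [-0.0, -1.1, 0.7]
finger_gap: 0.995
gripper_force: 0.0
t: 21.28
tcp_pos: [0.4359, 0.0167, 0.0111]
tool_rot: [0.0, 1.0, -0.0, 0.001]
force: [0.2, 0.1, 4.8]
finger_gap: 0.728
gripper_force: 20.7
t: 22.28
tcp_pos: [0.4364, 0.0166, 0.1618]
tool_rot: [-0.0, 1.0, -0.0, 0.002]
force: [-0.7, 0.7, -0.5]
finger_gap: 0.723
gripper_force: 22.3
held blue zmax 0.0351
offset [0.00169762 0.00100205] 4177
units [-6.46  3.33  0.44] turn 0.0 now [0.4356 0.0167 0.1609] 90.0
(array([0.59478913, 0.09838847]), 44) (array([0.59806839, 0.09725443]), 35)
```

View pics/t6.png

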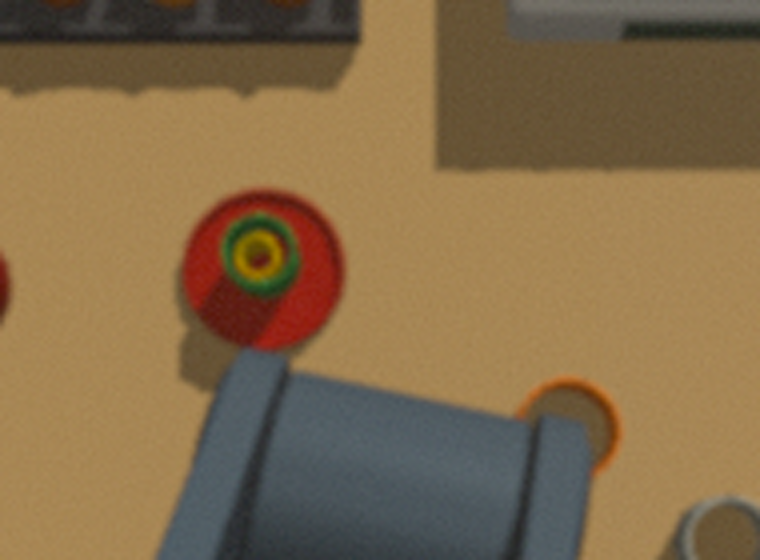

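Yellow and green are nested in the base at crop pixel (260,257), about 1 mm apart. Now the blue.

```bash
python3 -m handwheel '[[[-0.9,0.46,0,0],[-0.9,0.46,0,0],[-0.9,0.46,0,0],[-0.9,0.46,0,0],[-0.9,0.46,0,0],[-0.9,0.46,0,0],[-1,0.5,0,0],[0,0,0,0],[0,0,1,0],[0,0,1,0],[0,0,0.5,0],[0,0,0,0],[0,0,0,0]]]'
```

```text
t: 24.0
tcp_pos: [0.5959, 0.0981, 0.0984]
tool_rot: [-0.0, 1.0, -0.0, 0.0]
force: [-0.4, -0.4, -0.6]
finger_gap: 0.724
gripper_force: 22.2
```

```bash
python3 -m handwheel '[[[-0.03,0.04,0,0],[0,0,0.5,0],[0,0,0.5,0],[0,0,0.5,0],[0,0,0.5,0],[0,0,0.5,0],[0,0,0.4,0],[0,0,0.2,0],[0,0,0.13,0],[0,0,0,0],[0,0,0,0]]]'
```

```text
t: 25.38
tcp_pos: [0.5966, 0.0993, 0.0175]
tool_rot: [-0.0, 1.0, -0.0, 0.0]
force: [0.2, 0.4, -1.0]
finger_gap: 0.727
gripper_force: 22.2
```

```bash
python3 -m handwheel '[[[0,0,0,0],[0,0,0,0],[0,0,0,0],[0,0,0,0]]]' 80
python3 -m handwheel '[[[0,0,-0.5,0],[0,0,-1,0],[0,0,-1,0],[0,0,-1,0],[0,0,-1,0],[0,0,-1,0],[0,0,-1,0],[0,0.5,-0.5,0],[0.1,1,0,0],[0.1,1,0,0],[0.1,1,0,0],[0.1,1,0,0],[0.05,1,0,0],[0,1,0,0],[0,1,0,0],[0,0.3,0,0],[0,0,0,0],[0,0,0,0]]]' 50
python3 -c "
from h import *
p,d,K,T=shot('wrist');P=cloud(d,K,T)[d>.05];cv2.imwrite('pics/w7.png',p[:,:,::-1])
for lo,hi,w,r in((.076,.09,.02,0),(.048,.06,.05,0)):
    g=np.array([.585,.294])
    for _ in range(3):
        Q=P[(np.hypot(*(P[:,:2]-g).T)<w)&(P[:,2]>lo)&(P[:,2]<hi)];(gx,gy),rad=cv2.minEnclosingCircle((Q[:,:2]*1000).astype(np.float32));g=np.array([gx,gy])/1000
    print(g.round(4),rad,len(Q),np.percentile(Q[:,2],50))
rows(g[0],g[1],.057)
nest((.597,.1),'blue',None,.042,.06,.0298,.045)
nest((.597,.1),'green',None,.042,.06,.0208,.034)
nest((.597,.1),'yellow',None,.042,.06,.0118,.025)
p,d,K,T=shot('side');cv2.imwrite('pics/s7.png',p[:,:,::-1])"
```

```text
t: 25.88
tcp_pos: [0.5963, 0.0993, 0.0171]
tool_rot: [-0.0, 1.0, 0.0, 0.0]
force: [0.0, -0.1, -0.0]
finger_gap: 0.934
gripper_force: 0.0
t: 28.12
tcp_pos: [0.5848, 0.2935, 0.1919]
tool_rot: [0.0, 1.0, -0.0, -0.0]
force: [-0.0, -0.4, -0.9]
finger_gap: 0.72
gripper_force: 22.9
[0.5802 0.2974] 9.313458442687988 98 0.08095153004168737
[0.5857 0.2966] 40.58829116821289 3695 0.05359692533416455
units [-0.03  0.13  5.4 ] turn -0.01 now [0.5849 0.2934 0.192 ] 90.0
nest blue None 0
nest green [0.59983345 0.10121314] 634
nest yellow None 0
```

View pics/w7.png

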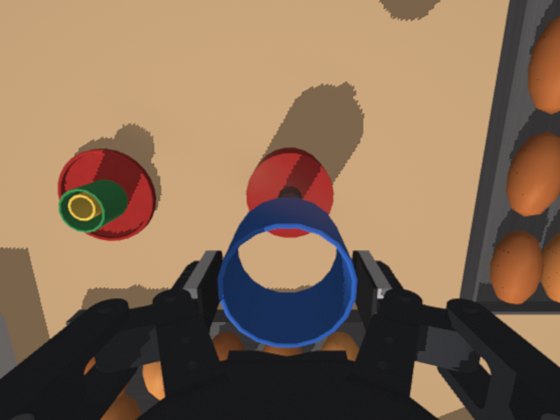

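View pics/s7.png

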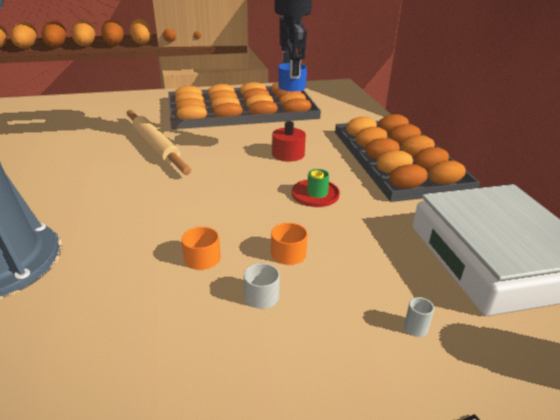

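Mistake on my side: asking for 50 mm as the retreat began closed the fingers on blue again, so it is still held at (288,285). Yellow and green stand nested at (82,207) in the wrist picture. I'll measure how blue is held and put it back.

```bash
python3 -c "
from h import *
held('blue',.025,.0298)
held('blue',.02,.0298)
p,d,K,T=shot('wrist');t=sense()['tcp_pos'];P=cloud(d,K,T)[(d>.05)&mask(p,'blue')];h=P[:,2]-t[2];print('z range',np.percentile(h,[1,3,50,97,99]).round(4))
# tilt: rim points top 3mm vs position
C=cloud(d,K,T);Q=C[(d>.05)&mask(p,'blue')]
for s in(-1,1):
  for ax in(0,1):
    S=Q[(s*(Q[:,ax]-t[ax])>.022)];print(ax,s,np.percentile(S[:,2]-t[2],[2,98]).round(4),len(S))
rows(.5965,.0993,.15)"
```

```text
held blue zmax 0.0197
offset [0.00264291 0.00093989] 2534
held blue zmax 0.0197
offset [0.00214389 0.00101288] 3920
z range [-0.024  -0.0217  0.0077  0.0195  0.0198]
0 -1 [-0.0148  0.0197] 1249
1 -1 [-0.023   0.0198] 1520
0 1 [-0.0239  0.0194] 4767
1 1 [-0.1682  0.0198] 1878
units [-0.46 -7.79  1.69] turn -0.0 now [0.5851 0.294  0.1922] 90.0
```

```bash
python3 -m handwheel '[[[0,-0.8,0,0],[-0.1,-1,0,0],[-0.1,-1,0,0],[-0.1,-1,0,0],[-0.1,-1,0,0],[-0.04,-1,0,0],[0,-1,0,0],[0,-0.98,0,0],[0,0,0.5,0],[0,0,1,0],[0,0,1,0],[0,0,0.5,0],[0,0,0,0],[0,0,0,0]]]'
```

```text
t: 30.28
tcp_pos: [0.5966, 0.0999, 0.1177]
tool_rot: [-0.0, 1.0, 0.0, 0.001]
force: [0.7, 0.4, -1.4]
finger_gap: 0.717
gripper_force: 22.9
```

```bash
python3 -m handwheel '[[[0.02,-0.02,0.5,0],[0,0,0.5,0],[0,0,0.5,0],[0,0,0.5,0],[0,0,0.5,0],[0,0,0.4,0],[0,0,0.2,0],[0,0,0.15,0],[0,0,0.1,0],[0,0,0,0],[0,0,0,0]]]'
```

```text
t: 31.65
tcp_pos: [0.5957, 0.0993, 0.0336]
tool_rot: [-0.0, 1.0, -0.0, 0.0]
force: [-0.7, 0.7, 0.0]
finger_gap: 0.719
gripper_force: 22.9
```

```bash
python3 -m handwheel '[[[0,0,0.04,0],[0,0,0,0],[0,0,0,0]]]'
```

```text
t: 32.02
tcp_pos: [0.5955, 0.0992, 0.0324]
tool_rot: [-0.0, 1.0, -0.0, 0.0]
force: [-0.0, -0.6, -0.8]
finger_gap: 0.724
gripper_force: 22.9
```

Now I'll release blue, and keep the fingers wide until clear.

```bash
python3 -m handwheel '[[[0,0,0,0],[0,0,0,0],[0,0,0,0],[0,0,0,0],[0,0,0,0],[0,0,0,0]]]' 85
python3 -m handwheel '[[[0,0,-0.5,0],[0,0,-1,0],[0,0,-1,0],[0,0,-1,0],[0,0,-1,0],[0,0,-1,0],[0,0,-0.9,0],[0,0.5,0,0],[0.1,1,0,0],[0.1,1,0,0],[0.1,1,0,0],[0.1,1,0,0],[0,1,0,0],[0,1,0,0],[0,1,0,0],[0,0.4,0,0],[0,0,0,0],[0,0,0,0]]]'
python3 -c "
from h import *
p,d,K,T=shot('wrist');P=cloud(d,K,T)[d>.05];cv2.imwrite('pics/w8.png',p[:,:,::-1])
for lo,hi,w,r in((.076,.09,.02,0),(.048,.06,.05,0)):
    g=np.array([.585,.294])
    for _ in range(3):
        Q=P[(np.hypot(*(P[:,:2]-g).T)<w)&(P[:,2]>lo)&(P[:,2]<hi)];(gx,gy),rad=cv2.minEnclosingCircle((Q[:,:2]*1000).astype(np.float32));g=np.array([gx,gy])/1000
    print(g.round(4),rad,len(Q),np.percentile(Q[:,2],50))
rows(g[0],g[1],.057)
nest((.597,.1),'blue',None,.042,.06,.0298,.045)
nest((.597,.1),'green',None,.042,.06,.0208,.034)
nest((.597,.1),'yellow',None,.042,.06,.0118,.025)
base()"
```

```text
t: 32.78
tcp_pos: [0.5955, 0.0993, 0.0323]
tool_rot: [-0.0, 1.0, 0.0, -0.0]
force: [0.0, 0.5, 0.5]
finger_gap: 0.996
gripper_force: 0.0
t: 35.02
tcp_pos: [0.5852, 0.296, 0.192]
tool_rot: [0.0, 1.0, -0.0, -0.0]
force: [-0.5, -0.3, 0.2]
finger_gap: 0.996
gripper_force: 0.0
[0.5853 0.2966] 10.88156509399414 520 0.08147062424984391
[0.5854 0.2967] 40.39347457885742 5244 0.05355303658275587
units [-0.    0.04  5.4 ] turn -0.01 now [0.5854 0.2959 0.1921] 90.0
nest blue [0.59854014 0.10137956] 996
nest green [0.59992131 0.10109815] 720
nest yellow None 0
base [596.6 101.9] 50.19172668457031 3007 bbox [5.467e-01 5.560e-02 4.000e-04] [0.6466 0.1516 0.0118] floor z 0.0048
```

View pics/w8.png

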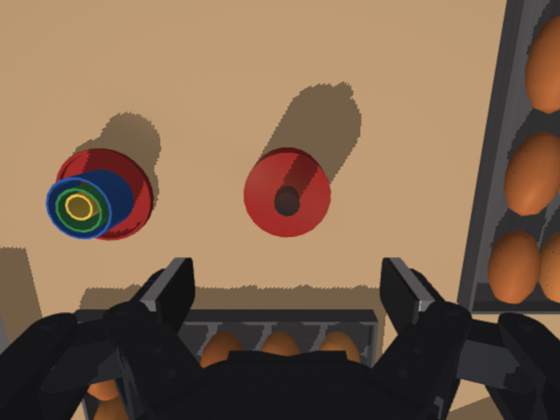

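All three cutters are nested upright in the base at (80,206), and the cover's knob is at (287,200), midway between the fingers. I'll grip the knob.

```bash
python3 -m handwheel '[[[0,0.03,0,0],[0,0,1,0],[0,0,1,0],[0,0,1,0],[0,0,1,0],[0,0,0.7,0],[0,0,0.4,0],[0,0,0.22,0],[0,0,0,0],[0,0,0,0]]]' 50
python3 -m handwheel '[[[0,0,0,0],[0,0,0,0],[0,0,0,0],[0,0,0,0],[0,0,0,0]]]' 10 35
```

```text
t: 36.52
tcp_pos: [0.586, 0.2977, 0.0601]
tool_rot: [-0.0, 1.0, 0.0, 0.001]
force: [-1.1, 1.6, 0.1]
finger_gap: 0.59
gripper_force: 0.0
t: 37.15
tcp_pos: [0.5858, 0.2975, 0.0598]
tool_rot: [-0.0, 1.0, 0.0, 0.0]
force: [-0.4, -0.9, 4.2]
finger_gap: 0.242
gripper_force: 34.5
```

```bash
python3 -m handwheel '[[[0,0,-0.3,0],[0,0,-0.8,0],[0,0,-1,0],[0,0,-1,0],[0,0,-1,0],[0,-0.5,-0.4,0],[-0.1,-1,0,0],[-0.1,-1,0,0],[-0.1,-1,0,0],[-0.1,-1,0,0],[-0.06,-1,0,0],[0,-1,0,0],[0,-0.9,0,0],[0,-0.46,0,0],[0,0,0,0],[0,0,0,0]]]'
python3 -c "
from h import *
rows(.5973,.1008,.0655)
p,d,K,T=shot('wrist');t=sense()['tcp_pos'];P=cloud(d,K,T)[(d>.05)&mask(p,'red')];h=P[:,2]-t[2];
Q=P[abs(h+.006)<.006];g,r=cv2.minEnclosingCircle((Q[:,:2]*1000).astype(np.float32));print('cover',g,r,len(Q))
for s in(-1,1):
  for ax in(0,1):
    S=Q[s*(Q[:,ax]-t[ax])>.025];print(ax,s,np.median(S[:,2]-t[2]) if len(S) else 0,len(S))
p,d,K,T=shot('side');cv2.imwrite('pics/s9.png',cv2.resize(p[60:270,180:460,::-1],None,fx=2.5,fy=2.5))"
```

```text
t: 39.15
tcp_pos: [0.5968, 0.1016, 0.1718]
tool_rot: [-0.0, 1.0, 0.0, -0.0]
force: [-0.2, -0.2, -0.7]
finger_gap: 0.244
gripper_force: 34.4
units [-0.02 -0.03  4.25] turn 0.01 now [0.5968 0.1016 0.1718] 90.0
cover (596.5194091796875, 102.50498962402344) 40.48402786254883 10702
0 -1 -0.006140538123464684 3013
1 -1 -0.006015651186917839 1560
0 1 -0.006150603106239674 946
1 1 -0.00626431151502603 1778
```

View pics/s9.png

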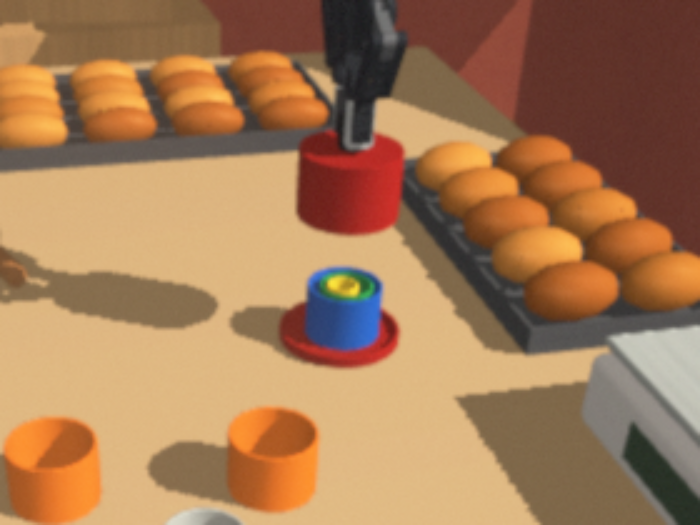

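The cover hangs level, straight above the nest. I'll lower it.

```bash
python3 -m handwheel '[[[-0.03,-0.04,0.5,0],[0,0,1,0],[0,0,0.5,0],[0,0,0.3,0],[0,0,0.3,0],[0,0,0.3,0],[0,0,0.3,0],[0,0,0.3,0],[0,0,0.3,0],[0,0,0.2,0],[0,0,0.1,0],[0,0,0.08,0],[0,0,0,0],[0,0,0,0]]]'
```

```text
t: 41.0
tcp_pos: [0.5979, 0.1, 0.0675]
tool_rot: [-0.0, 1.0, -0.0, 0.0]
force: [-0.1, 0.0, -0.7]
finger_gap: 0.246
gripper_force: 34.4
```

```bash
python3 -m handwheel '[[[0,0,0.06,0],[0,0,0,0],[0,0,0,0],[0,0,0,0]]]'
```

```text
t: 41.5
tcp_pos: [0.5978, 0.1, 0.0658]
tool_rot: [-0.0, 1.0, -0.0, 0.0]
force: [-0.2, -0.1, -0.2]
finger_gap: 0.246
gripper_force: 34.4
```

```bash
python3 -m handwheel '[[[0,0,0.02,0],[0,0,0,0]]]'
python3 -m handwheel '[[[0,0,0,0],[0,0,0,0],[0,0,0,0],[0,0,0,0]]]' 50
python3 -m handwheel '[[[0,0,-0.5,0],[0,0,-1,0],[0,0,-1,0],[0,0,-1,0],[0,0,-1,0],[0.5,0,-1,0],[1,0,0,0],[1,0,0,0],[1,0,0,0],[0.5,0,0,0],[0,0,0,0]]]'
python3 -c "
from h import *
for n in('side','top'):
    p,d,K,T=shot(n);C=cloud(d,K,T);P=C[(d>.05)]
    for lo,hi,w in((.053,.065,.05),(.08,.095,.02)):
        Q=P[(np.hypot(P[:,0]-.5955,P[:,1]-.099)<w)&(P[:,2]>lo)&(P[:,2]<hi)]
        if len(Q)>5: g,r=cv2.minEnclosingCircle((Q[:,:2]*1000).astype(np.float32));print(n,g,r,len(Q),np.percentile(Q[:,2],[10,50,90]).round(4))
    cv2.imwrite(f'pics/{n}10.png',p[:,:,::-1])"
```

```text
t: 41.75
tcp_pos: [0.5977, 0.1, 0.0652]
tool_rot: [-0.0, 1.0, -0.0, -0.0]
force: [0.5, 0.3, -1.8]
finger_gap: 0.24
gripper_force: 34.4
t: 42.25
tcp_pos: [0.5978, 0.1, 0.0654]
tool_rot: [-0.0, 1.0, 0.0, 0.0]
force: [0.8, -0.9, -0.2]
finger_gap: 0.587
gripper_force: 0.0
t: 43.62
tcp_pos: [0.4976, 0.1001, 0.2034]
tool_rot: [-0.0, 1.0, -0.0, 0.0]
force: [0.6, -0.2, -0.1]
finger_gap: 0.584
gripper_force: 0.0
side (597.9264526367188, 96.08905029296875) 42.30738830566406 584 [0.0561 0.0581 0.0594]
side (597.0416870117188, 96.63499450683594) 11.325385093688965 64 [0.0817 0.0856 0.0869]
top (596.33203125, 64.4936752319336) 20.664194107055664 46 [0.0563 0.0579 0.0606]
```

View pics/side10.png

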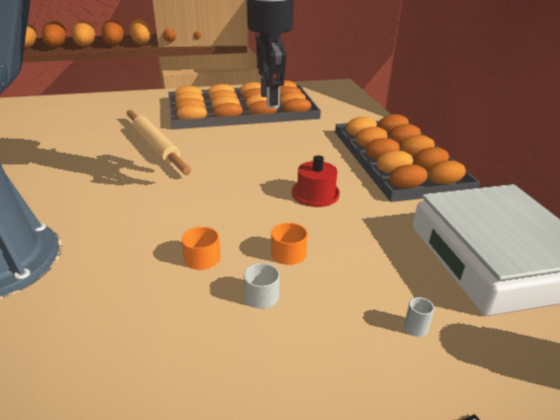

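The cover sits level inside the base rim at (317,183), with its top 59 mm above the counter and its centre within about 2 mm of the base's. The steel cutters have not moved, and the arm is clear.

```bash
python3 -c "
from station import *
print(sign_off())"
```

```text
the job is handed in; nothing more can be done
None
```

The job is handed in: yellow, green and blue are nested flat in the base with the red cover seated inside the rim, and the steel and orange cutters were left alone; I lifted the blue one out by accident once and put it back, and sign-off gave no verdict.

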